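# Close the storage box and snap its latch

### The job

Push the blue lid of the green storage box shut, then swing the orange latch up over the lid's front edge and press its top down until it gives with a snap and lies fully home. Do not let go: finish with the fingers still pressing down firmly on the snapped latch, the lid shut. Do not hammer or crush the box, and leave the tape, the carton and the lantern around it where they stand.

Things in the scene. Friction and masses are not known exactly. Their poses are not given: they have to be found in the camera images.
- tote: Green open storage box, 220 x 320 x 150 mm (its x, y, z), fixed to the bench. Origin: centre of its underside, on the bench. Its -x side is the front with the orange latch, its +x side carries the lid's hinge; z is up.
- lid (a joint): Opening angle of the blue lid in rad: 0 shut, larger is farther open (its front edge rises, about the lid hinge). It starts half open and stays at any angle on its stiff hinge: pushing it shut takes 1 to 3 N near the front edge; it reaches a hard stop at 0.
- lid_hinge (a point): Middle of the lid's hinge line, along the box's y axis, 112 mm behind the box's centre and 150 mm above the bench. Turns with the lid: its -x axis points along the lid to the front edge, its z is the lid's upward normal. The lid is a plate 232 x 336 mm, 8 mm thick, top face 8 mm above the hinge line (158 mm above the bench when shut).
- lid_front (a point): Middle of the lid's front top edge, 228 mm from the hinge line; axes as the lid hinge point. In the middle, 194 mm from the hinge, the lid's top bears the blue catch ridge, a round bar 8 mm thick and 48 mm long, 13 mm proud, which the latch needs: push the lid shut away from it, e.g. 150 mm from the hinge.
- latch_turn (a joint): Angle of the orange latch, rad: 0 folded over the shut lid, snapped home at a hard stop; 1.57 upright; up to 2.3, leaning out to the front. Turns lightly, stays where left, down to 0.2, where its lip meets the lid's ridge; a push down on its pad must then rise to 10 to 18 N, until at about 0.1 the force suddenly drops and the latch jumps to 0 and stays. It cannot snap with the lid open.
- latch_hinge (a point): Middle of the latch's hinge pin, which runs along the box's y axis, 131 mm before the box's centre (just outside the lid's front edge) and 163 mm above the bench. The point turns with the latch; at latch angle 0 its axes are those of the box, and opening turns its x axis upward.
- latch: The orange latch, a flat plastic clip 50 mm wide (its y). Origin and axes as the latch hinge point. Along its z a short foot leads to a 5 mm plate that runs along its x from -5 to +64 mm, its outer face at z = 13.5 mm. Folded home, that face is the top, level, 176.5 mm above the bench, over the lid's front edge.
- latch_pad (a point): The ribbed spot to press, on the latch's outer face, 48 mm along its x and 13.5 mm along its z from the hinge; same axes as the latch. Folded home it is 83 mm before the box's centre and 176.5 mm above the bench, facing up.
- tape: Bystander: brown roll of packing tape lying flat beside the box, 100 mm across, 48 mm high; origin at the centre of its underside.
- carton: Bystander: small cardboard carton beside the box, 105 x 75 x 60 mm; origin at the centre of its underside.
- lantern: Bystander: black and white camping lantern beside the box, 76 mm across, 110 mm high; origin at the centre of its underside.

How it is judged (in metres and radians):
On the way, in this order (a step that is already met when the one before it is completed fails the run):
1. the lid is pushed shut while the latch still stands open (value of joint lid below 0.04 rad and value of joint latch_turn above 0.7 rad), for 0.1 s.
2. the latch is swung over the edge of the shut lid (value of joint lid below 0.04 rad and value of joint latch_turn below 0.6 rad), for 0.05 s.
3. the latch is pressed until it snaps home, and stays pressed (value of joint lid below 0.04 rad and value of joint latch_turn below 0.03 rad and contact force between the fingers and latch above 3 N), for 0.2 s.
At the end, for the whole second after the job is handed in: The lid is shut (within 0.04 rad) and the latch snapped home (within 0.03 rad), the fingers still press on the latch with more than 3 N all through the last second, and the tape, carton and lantern are within 30 mm of where they were (all of step 3 and distance of each of tape, carton, lantern from where it was at the start of the episode below 0.03 m); the arm keeps its last pose, push and grip.
It fails at once if the roll of tape is knocked from its place (more than 30 mm) or over (distance of tape from where it was at the start of the episode above 0.03 m or angle between tape's own z axis and vertical above 0.5 rad).
It fails at once if the small carton is knocked from its place (more than 30 mm) or over (distance of carton from where it was at the start of the episode above 0.03 m or angle between carton's own z axis and vertical above 0.5 rad).
It fails at once if the lantern is knocked from its place (more than 30 mm) or over (distance of lantern from where it was at the start of the episode above 0.03 m or angle between lantern's own z axis and vertical above 0.5 rad).
It fails at once if the latch or the box is hammered or crushed (more than 80 N) (contact force between any of the arm, the fingers and tote above 80 N).
It also fails if it takes over 58 s, if anything falls off the work surface, if the arm or the gripper's body presses on something with over 40 N, if the wrist force passes 120 N, or if a joint passes its speed limit or range.

### The arm

A 6-joint arm with a two-finger parallel gripper is mounted at the origin on the work surface. World frame = base frame: x ahead of the robot, y to its left, z up, the work surface at z = 0. Lengths are in mm, angles in rad, forces in N, time in s.
With the tool pointing down it reaches from about 275 to 750 mm from the base axis. Payload 10.2 kg.
Tool frame: the origin (TCP) lies midway between the tips of the shut fingers; the grasp point (between the pads) lies 19 mm behind it (robot.grip_depth is the z of the grasp point in the tool frame, in mm); z points along the fingers, y is the line along which they close (so a half turn about z gives the same grasp; the last joint's range is limited). The gripper opens to 85 mm and grips with 20 to 120 N. Pads are 22 mm wide; open, the fingers measure 114 mm over their backs; the gripper's body (76 mm by 85 mm) begins 54 mm behind the grasp point. The pads swing forward as they close: fully open they stand 13 mm farther back than shut.
Start: joints at [-1.468, 0.313, 1.498, -0, 1.331, -0.223], TCP at [168.022, -497.393, 231.294] pointing down, gripper open.
Joint ranges: [-2.94, 2.94], [-0.97, 2.17], [0.19, 2.56], [-1.23, 4.37], [0.02, 3.11], [-2.88, 2.88]. Speed limits (rad/s): [2.39, 2.39, 3.01, 3.14, 3.14, 3.14].

### API

Orientations are given as a unit quaternion [w, x, y, z].
In Python, from station import robot gives the robot as it stands.
- The arm moves only by the tool move_arm, never from a script. Its argument "increments" is a list of rows, each an object with "fingers": the closure, from -1 (fully open) to 1 (shut); "linear": the shift along the tool's x, y, z in units of 30 mm (1.0 is 30 mm), a list of three; "rotation": the turn, a rotation vector about the tool's x, y, z in units of 6 degrees (1.0 is 6 degrees), a list of three. In form: [{"fingers": fingers, "linear": [tx, ty, tz], "rotation": [rx, ry, rz]}, ...]. A call has 1 to 12 rows; each row shifts and turns the commanded pose from where the row before left it, along the tool's axes as they then stand; what a row does not reach is not made up. A row lasts 1/12 s, in which the tool goes at most 41.7 mm and 7.16 degrees, less where a joint would pass 70% of its speed; a pose out of reach is approached as far as the arm can. A call is refused whole if a number of a shift passes 1 or a number of a turn 1, either way. A call with a gripper value outside its range is refused whole. The fingers move at their own pace and stop on an object; the grip force is fixed at half the most. Time passes only in rows, so rows that do not move let the fingers close. It gives the time, the measured TCP pose, the force, the opening and the grip force at its end, in the units of the state.
- robot.sense(): the state, without advancing time (a new reading comes with each control period).
- robot.get_image(name): name is "side" or "top"; returns (picture, depth): 480x640x3 uint8, blue, green, red; 480x640 float32, mm along the optical axis (not along the pixel's ray), 0 where there is no reading.
- robot.camera_model(name): a dict with "fx", "fy", "cx", "cy" (pixels), "origin" and "rotation" of the camera in the world. Camera axes: x right, y down, z forward; pixel columns grow to the right and rows downward; lengths in mm; the calibration is good to about 2 mm. A picture is of the moment at which its call begins. camera_model takes no time and is no camera call.
- robot.sign_off(): hands the job in; it is judged then, once.
The state is a dict: "clock": time; "joint_pos": joint angles; "qd": joint speeds; "tau": joint torques, N m; "position": TCP position; "tcp_rot": TCP orientation; "wrist_force": force on the tool from outside, world axes, zero at the start; "wrist_torque": the same for the moment, N m; "gripper_width": opening from 0.0 (shut) to 1.0 (fully open); "finger_force": force on a finger pad.
Only numpy, scipy, OpenCV 4.12 (cv2) and the standard library are available. Lean on these libraries where they do the work, as an engineer would, in place of code of your own. Each camera call takes 0.05 s, during which the arm holds its last target. There are 200 camera calls.

## Working session

There is one attempt and no reset: what is moved stays moved. The work goes in short steps, Python scripts to look and compute and a tool call to move; the robot and the scene stay as the last step left them, time stands still between calls to the robot, and variables do not carry over. Pictures are saved under pics/ and viewed, at most 10 in all, crops included, and the job is handed in when it is done.

Besides the shell and the picture viewer there is one more tool, called after "Call:" as name(argument=value, ...) on one line, values as JSON. move_arm: Moves the arm, as the interface text tells. Its arguments: {"type":"object","properties":{"increments":{"type":"array","items":{"type":"object","properties":{"fingers":{"type":"number"},"linear":{"type":"array","items":{"type":"number"}},"rotation":{"type":"array","items":{"type":"number"}}}}}},"required":["increments"]}

```bash
mkdir -p pics; cat > h.py <<'E'
import numpy as np, cv2
from station import robot
def cloud(n):
    im,d=robot.get_image(n); m=robot.camera_model(n)
    v,u=np.mgrid[:480,:640]
    p=np.stack([(u-m['cx'])/m['fx']*d,(v-m['cy'])/m['fy']*d,d],-1)@np.array(m['rotation']).reshape(3,3).T+np.array(m['origin'])
    p[d==0]=np.nan
    return im,p
E
python3 - <<'E'
from h import *
ims=[]
for n in('side','top'):
    im,p=cloud(n); np.savez('/tmp/'+n,im=im,p=p); cv2.imwrite(f'pics/{n}0.png',im)
    h=cv2.cvtColor(im,cv2.COLOR_BGR2HSV)
    for c,(a,b) in dict(orange=(5,20),green=(40,85),blue=(95,130)).items():
        m=(h[...,0]>=a)&(h[...,0]<=b)&(h[...,1]>110)&(h[...,2]>50)&np.isfinite(p[...,0])
        q=p[m]; print(n,c,m.sum(),np.percentile(q,[1,50,99],axis=0).round().tolist() if len(q) else '')
print(robot.sense())
print(robot.camera_model('top'),robot.camera_model('side'))
E
```

```text
Traceback (most recent call last):
  File "h.py", line 6, in cloud
    p=np.stack([(u-m['cx'])/m['fx']*d,(v-m['cy'])/m['fy']*d,d],-1)@np.array(m['rotation']).reshape(3,3).T+np.array(m['origin'])
                                                                   ~~~~~~~~~~~~~~~~~~~~~~~~~~~~~~~^^^^^
ValueError: cannot reshape array of size 4 into shape (3,3)
```

Rotation is a quaternion [w,x,y,z].

```bash
cat > h.py <<'E'
import numpy as np, cv2
from scipy.spatial.transform import Rotation as R
from station import robot
def rot(q): return R.from_quat(q,scalar_first=True).as_matrix()
def cloud(n):
    im,d=robot.get_image(n); m=robot.camera_model(n)
    v,u=np.mgrid[:480,:640]
    p=np.stack([(u-m['cx'])/m['fx']*d,(v-m['cy'])/m['fy']*d,d],-1)@rot(m['rotation']).T+np.array(m['origin'])
    p[d==0]=np.nan
    return im,p
def masks(im,p):
    h=cv2.cvtColor(im,cv2.COLOR_BGR2HSV)
    for c,(a,b) in dict(orange=(5,20),green=(40,85),blue=(95,130)).items():
        yield c,(h[...,0]>=a)&(h[...,0]<=b)&(h[...,1]>110)&(h[...,2]>50)&np.isfinite(p[...,0])
E
python3 - <<'E'
from h import *
for n in('side','top'):
    im,p=cloud(n); np.savez('/tmp/'+n,im=im,p=p); cv2.imwrite(f'pics/{n}0.png',im)
    for c,m in masks(im,p):
        q=p[m]; print(n,c,m.sum(),np.percentile(q,[1,50,99],axis=0).round().tolist() if len(q) else '')
print(robot.sense())
E
```

```text
side orange 1927 [[84.0, -1297.0, -232.0], [490.0, 66.0, 33.0], [642.0, 387.0, 226.0]]
side green 12009 [[482.0, -87.0, 3.0], [595.0, 225.0, 83.0], [737.0, 275.0, 152.0]]
side blue 8363 [[524.0, -61.0, 163.0], [628.0, 149.0, 244.0], [760.0, 276.0, 300.0]]
top orange 35684 [[10.0, -587.0, -6.0], [240.0, 460.0, 18.0], [632.0, 795.0, 82.0]]
top green 2510 [[483.0, -94.0, -3.0], [543.0, 39.0, 5.0], [613.0, 217.0, 169.0]]
top blue 13204 [[531.0, -74.0, 156.0], [646.0, 95.0, 239.0], [775.0, 262.0, 299.0]]
{'clock': 0.15, 'joint_pos': array([-1.46843502e+00,  3.13301974e-01,  1.49823969e+00, -1.71654356e-05,
        1.33099244e+00, -2.23386849e-01]), 'qd': array([ 0.00234406, -0.00290469, -0.00314173, -0.00209491,  0.00137755,
        0.00011795]), 'tau': array([ 2.31545906e-03, -4.12366748e+01, -2.59795600e+01, -1.42624972e-04,
        3.22844542e-03,  1.42113453e-05]), 'position': array([ 167.98071376, -497.20481561,  230.88512878]), 'tcp_rot': array([-4.70365121e-04,  9.86764873e-01,  1.62156908e-01,  2.01464457e-05]), 'wrist_force': array([-0.62093771, -0.22261615,  0.78478215]), 'wrist_torque': array([-0.00754311, -0.00669635,  0.01525869]), 'finger_force': 0.0, 'gripper_width': 0.9995900943816479}
```

View pics/side0.png

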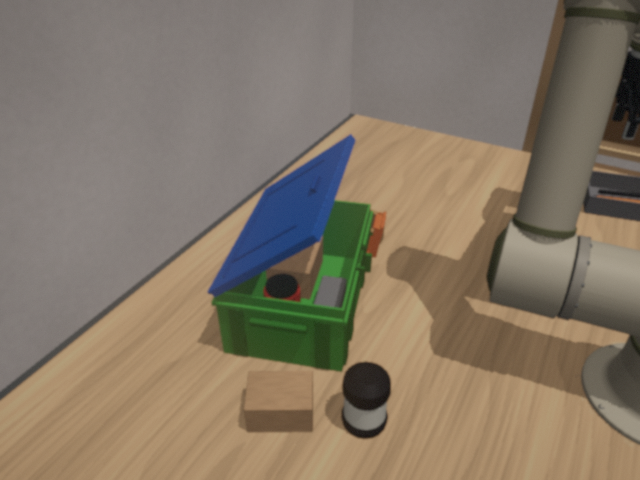

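View pics/top0.png

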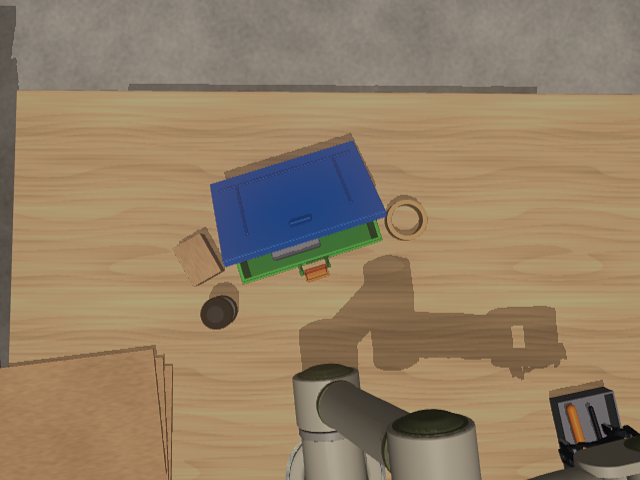

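The side picture shows the lid half open (blue, about (285,215)) and the latch at (378,233). In the top picture the latch is at (316,271), the lid at (300,200), the tape at (406,218), the carton at (199,257) and the lantern at (219,312). The box front faces the robot, with a yaw.

```bash
cat >> h.py <<'E'
def state(verbose=True, yaw=None):
    out={}
    for n in('top','side'):
        im,p=cloud(n)
        for c,m in masks(im,p):
            q=p[m]; k=(q[:,0]>400)&(q[:,0]<850)&(q[:,1]>-150)&(q[:,1]<350)&(q[:,2]>-20)
            if c=='orange': k&=(q[:,2]>110)&(q[:,0]<620)&(q[:,1]<180)
            out[n,c]=q[k]
        out[n,'im']=im
    return out
E
python3 - <<'E'
from h import *
o=state()
b=o['top','blue']
c=np.median(b,0)
for _ in range(5):
    u,s,vt=np.linalg.svd(b-b.mean(0),full_matrices=False); n=vt[2]*np.sign(vt[2,2]); r=(b-b.mean(0))@n; b=b[abs(r)<5]
print('lid n',n,'tilt',np.arccos(n[2]),'rms',r.std())
hy=np.cross([0,0,1],n); hy/=np.linalg.norm(hy); hy*=np.sign(hy[1])
hx=np.cross(hy,[0,0,1]); print('hx',hx,'yaw',np.arctan2(hx[1],hx[0]))
e=np.cross(hy,n) # along lid to back
# refine with minAreaRect in plane
uv=np.stack([b@e,b@hy],1).astype(np.float32); rr=cv2.minAreaRect(uv); print('rect',rr)
cc=np.array(rr[0]); C=cc[0]*e+cc[1]*hy+(b.mean(0)@n)*n; print('lid centre top',C)
H=C+116*0*e
H=C+ (228-116)*e-8*n; print('hinge pt',H,'box ctr',H-112*hx)
for k in('top','side'):
    q=o[k,'orange']; print(k,len(q)); B=H-112*hx
    d=q-B; l=np.stack([d@hx,d@hy,q[:,2]],1); print(np.percentile(l,[2,25,50,75,98],axis=0).round(1))
    g=o[k,'green']; g=g[(g[:,2]>145)&(g[:,2]<160)]; d=g-B; l=np.stack([d@hx,d@hy],1); print('rim',len(l),np.percentile(l,[1,99],axis=0).round(1) if len(l) else '')
E
```

```text
lid n [0.59415348 0.18674216 0.78237396] tilt 0.6723278920831588 rms 1.650886747117724
hx [ 0.95398995  0.29983858 -0.        ] yaw 0.3045234490157907
rect ((373.8976135253906, -105.22659301757812), (334.62353515625, 238.796630859375), 89.7906265258789)
lid centre top [659.80499351  97.07481961 226.93631492]
hinge pt [738.64597729 121.85450307 150.92272031] box ctr [631.79910297  88.27258162 150.92272031]
top 314
[[-150.7  -23.8  162.9]
 [-144.6  -12.2  169.4]
 [-137.7    0.5  218.6]
 [-131.5   12.9  221.9]
 [-125.    24.6  226.3]]
rim 314 [[-108.5 -159.1]
 [ -69.   160. ]]
side 452
[[-149.2  -23.2  163. ]
 [-142.7    2.8  182.2]
 [-138.4   23.9  209. ]
 [-134.    25.9  221.3]
 [-124.    28.   226.5]]
rim 923 [[-129.2 -157.2]
 [  90.   163.3]]
```

Call:
move_arm(increments=[{"fingers": 1,"linear": [0,0,-1],"rotation": [0,0,0.2]},{"fingers": 1,"linear": [0,0,-1],"rotation": [0,0,0]},{"fingers": 1,"linear": [0,0,-1],"rotation": [0,0,0]},{"fingers": 1,"linear": [0,0,-1],"rotation": [0,0,0]},{"fingers": 1,"linear": [1,-0.72,0],"rotation": [0,0,0]},{"fingers": 1,"linear": [1,-0.72,0],"rotation": [0,0,0]},{"fingers": 1,"linear": [1,-0.72,0],"rotation": [0,0,0]},{"fingers": 1,"linear": [1,-0.72,0],"rotation": [0,0,0]},{"fingers": 1,"linear": [1,-0.72,0],"rotation": [0,0,0]},{"fingers": 1,"linear": [1,-0.72,0],"rotation": [0,0,0]},{"fingers": 1,"linear": [1,-0.72,0],"rotation": [0,0,0]},{"fingers": 1,"linear": [1,-0.72,0],"rotation": [0,0,0]}])

```text
clock: 1.25
position: [345.7, -258.9, 351.4]
tcp_rot: [0.0, 0.988, 0.152, 0.0]
wrist_force: [0.8, 0.1, -0.6]
gripper_width: 0.001
finger_force: 0.0
```

Call:
move_arm(increments=[{"fingers": 1,"linear": [1,-0.72,0],"rotation": [0,0,0]},{"fingers": 1,"linear": [1,-0.72,0],"rotation": [0,0,0]},{"fingers": 1,"linear": [1,-0.72,0],"rotation": [0,0,0]},{"fingers": 1,"linear": [1,-0.72,0],"rotation": [0,0,0]},{"fingers": 1,"linear": [1,-0.72,0],"rotation": [0,0,0]},{"fingers": 1,"linear": [1,-0.72,0],"rotation": [0,0,0]},{"fingers": 1,"linear": [1,-0.72,0],"rotation": [0,0,0]},{"fingers": 1,"linear": [1,-0.72,0],"rotation": [0,0,0]},{"fingers": 1,"linear": [1,-0.72,0],"rotation": [0,0,0]},{"fingers": 1,"linear": [1,-0.72,0],"rotation": [0,0,0]},{"fingers": 1,"linear": [0.5,-0.5,0],"rotation": [0,0,0]},{"fingers": 1,"linear": [0,0,0],"rotation": [0,0,0]}])

```text
clock: 2.25
position: [577.3, 57.8, 350.1]
tcp_rot: [-0.001, 0.988, 0.154, -0.001]
wrist_force: [-0.1, 0.3, -0.3]
gripper_width: -0.002
finger_force: 0.0
```

Call:
move_arm(increments=[{"fingers": 1,"linear": [1,0,0],"rotation": [0,0,0]},{"fingers": 1,"linear": [1,0,0],"rotation": [0,0,0]},{"fingers": 1,"linear": [0,0,0.8],"rotation": [0,0,0]},{"fingers": 1,"linear": [0,0,0.8],"rotation": [0,0,0]},{"fingers": 1,"linear": [0,0,0.8],"rotation": [0,0,0]},{"fingers": 1,"linear": [0,0,0.5],"rotation": [0,0,0]},{"fingers": 1,"linear": [-0.1,0,0.4],"rotation": [0,0,0]},{"fingers": 1,"linear": [-0.1,0,0.4],"rotation": [0,0,0]},{"fingers": 1,"linear": [-0.15,0,0.4],"rotation": [0,0,0]},{"fingers": 1,"linear": [-0.15,0,0.4],"rotation": [0,0,0]},{"fingers": 1,"linear": [-0.15,0,0.4],"rotation": [0,0,0]},{"fingers": 1,"linear": [-0.15,0,0.3],"rotation": [0,0,0]}])

```text
clock: 3.25
position: [610.1, 64.5, 194.6]
tcp_rot: [0.0, 0.988, 0.152, -0.0]
wrist_force: [2.0, 0.2, 1.9]
gripper_width: -0.0
finger_force: 0.7
```

Call:
move_arm(increments=[{"fingers": 1,"linear": [-0.05,0,0.2],"rotation": [0,0,0]},{"fingers": 1,"linear": [-0.05,0,0.2],"rotation": [0,0,0]},{"fingers": 1,"linear": [-0.05,0,0.2],"rotation": [0,0,0]},{"fingers": 1,"linear": [-0.05,0,0.2],"rotation": [0,0,0]},{"fingers": 1,"linear": [0,0,0.15],"rotation": [0,0,0]},{"fingers": 1,"linear": [0,0,0.1],"rotation": [0,0,0]},{"fingers": 1,"linear": [0,0,0.05],"rotation": [0,0,0]},{"fingers": 1,"linear": [0,0,0],"rotation": [0,0,0]}])

```text
clock: 3.92
position: [604.8, 63.5, 161.9]
tcp_rot: [-0.0, 0.988, 0.152, -0.0]
wrist_force: [-0.3, 0.4, -0.1]
gripper_width: 0.002
finger_force: 0.0
```

Call:
move_arm(increments=[{"fingers": 1,"linear": [0,0,0.05],"rotation": [0,0,0]},{"fingers": 1,"linear": [0,0,0.05],"rotation": [0,0,0]},{"fingers": 1,"linear": [0,0,0.05],"rotation": [0,0,0]},{"fingers": 1,"linear": [0,0,0],"rotation": [0,0,0]}])

```text
clock: 4.25
position: [605.0, 63.4, 158.1]
tcp_rot: [0.0, 0.988, 0.152, 0.0]
wrist_force: [-0.2, -0.4, 2.7]
gripper_width: -0.0
finger_force: 1.5
```

Call:
move_arm(increments=[{"fingers": 1,"linear": [0,0,0.03],"rotation": [0,0,0]},{"fingers": 1,"linear": [0,0,0.03],"rotation": [0,0,0]},{"fingers": 1,"linear": [0,0,0],"rotation": [0,0,0]}])

```text
clock: 4.5
position: [605.1, 63.4, 157.9]
tcp_rot: [0.0, 0.988, 0.152, 0.001]
wrist_force: [-5.8, -1.1, 14.4]
gripper_width: 0.001
finger_force: 7.1
```

Call:
move_arm(increments=[{"fingers": 1,"linear": [0,0,-0.9],"rotation": [0,0,0]},{"fingers": 1,"linear": [0,0,-0.9],"rotation": [0,0,0]},{"fingers": 1,"linear": [0,0,-0.9],"rotation": [0,0,0]},{"fingers": 1,"linear": [0,0,-0.9],"rotation": [0,0,0]},{"fingers": 1,"linear": [-1,-0.1,0],"rotation": [0,0,0]},{"fingers": 1,"linear": [-1,-0.1,0],"rotation": [0,0,0]},{"fingers": 1,"linear": [-1,-0.1,0],"rotation": [0,0,0]},{"fingers": 1,"linear": [-1,-0.1,0],"rotation": [0,0,0]},{"fingers": 1,"linear": [-1,-0.1,0],"rotation": [0,0,0]},{"fingers": 1,"linear": [0,0,0],"rotation": [0,0,0]}])

```text
clock: 5.33
position: [453.6, 32.5, 264.0]
tcp_rot: [-0.0, 0.988, 0.152, -0.001]
wrist_force: [-0.6, -0.1, 0.2]
gripper_width: -0.001
finger_force: 0.0
```

```bash
python3 - <<'E'
from h import *
o=state(); B=np.array([631.8,88.3,0]); a=.3045; hx=np.array([np.cos(a),np.sin(a),0]); hy=np.array([-hx[1],hx[0],0])
L=lambda q:np.stack([(q-B)@hx,(q-B)@hy,q[:,2]],1)
print(L(robot.sense()['position'][None]))
for k in('top','side'):
    for c in('orange','blue'):
        l=L(o[k,c]); print(k,c,len(l),np.percentile(l,[2,50,98],axis=0).round(1).tolist() if len(l) else '')
cv2.imwrite('pics/side1.png',o['side','im'][150:400,180:520])
E
```

```text
[[-183.34925397   -0.79627662  264.47761654]]
top orange 218 [[-149.8, -23.9, 162.6], [-135.7, -4.9, 218.7], [-124.9, 22.8, 225.3]]
top blue 15641 [[-110.3, -160.2, 152.4], [0.5, 1.4, 157.4], [112.5, 160.4, 162.8]]
side orange 456 [[-149.2, -23.0, 163.4], [-138.2, 23.9, 209.3], [-124.2, 28.4, 226.5]]
side blue 14642 [[-112.4, -150.9, 148.3], [-4.7, 46.4, 158.9], [109.7, 169.3, 162.0]]
```

View pics/side1.png

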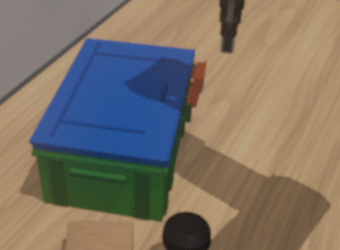

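The picture shows the lid shut with the latch (197,82) still upright and the gripper in front of it at (230,40). Next I lower in front of the latch and sweep it over.

Call:
move_arm(increments=[{"fingers": 1,"linear": [0,0,1],"rotation": [0,0,0]},{"fingers": 1,"linear": [0,0,0.95],"rotation": [0,0,0]},{"fingers": 1,"linear": [0.5,0,0],"rotation": [0,0,0]},{"fingers": 1,"linear": [0.3,0,0],"rotation": [0,0,0]},{"fingers": 1,"linear": [0.3,0,0],"rotation": [0,0,0]},{"fingers": 1,"linear": [0.3,0,0],"rotation": [0,0,0]},{"fingers": 1,"linear": [0.3,0,0],"rotation": [0,0,0]},{"fingers": 1,"linear": [0.3,0,0.05],"rotation": [0,0,0]},{"fingers": 1,"linear": [0.3,0,0.05],"rotation": [0,0,0]},{"fingers": 1,"linear": [0.3,0,0.1],"rotation": [0,0,0]},{"fingers": 1,"linear": [0,0,0],"rotation": [0,0,0]}])

```text
clock: 6.35
position: [533.0, 56.5, 198.9]
tcp_rot: [-0.0, 0.988, 0.152, 0.0]
wrist_force: [-0.2, 1.1, -0.1]
gripper_width: -0.0
finger_force: 0.0
```

```bash
cat > look.py <<'E'
from h import *
o=state(); B=np.array([631.8,88.3,0]); a=.3045; hx=np.array([np.cos(a),np.sin(a),0]); hy=np.array([-hx[1],hx[0],0])
L=lambda q:np.stack([(q-B)@hx,(q-B)@hy,q[:,2]],1)
s=robot.sense(); print(L(s['position'][None]),s['wrist_force'],s['finger_force'])
for k in('top','side'):
    for c in('orange','blue'):
        l=L(o[k,c]); print(k,c,len(l),np.percentile(l,[2,50,98],axis=0).round(1).tolist() if len(l) else '')
import sys
cv2.imwrite(sys.argv[1],cv2.resize(o['side','im'][180:300,300:460],None,fx=4,fy=4))
E
python3 look.py pics/side2.png
```

```text
[[-104.99906536   -0.66902416  199.23337877]] [ 0.16964872 -0.31444384 -0.25442469] 0.0
top orange 0 
top blue 13041 [[-105.8, -161.1, 152.3], [20.0, -4.4, 157.4], [113.3, 161.5, 162.6]]
side orange 635 [[-137.2, -20.2, 170.7], [-113.4, 13.6, 186.9], [-82.7, 27.8, 206.5]]
side blue 13627 [[-111.9, -149.0, 148.2], [3.2, 57.4, 158.9], [109.9, 169.5, 162.0]]
```

View pics/side2.png

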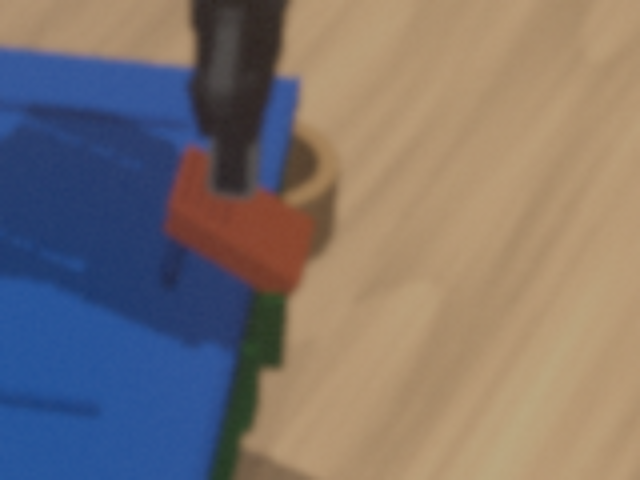

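The latch is leaning over the lid with the fingertip on its outer face at (233,185), at roughly 0.55 rad. I continue over to the pad.

Call:
move_arm(increments=[{"fingers": 1,"linear": [0.25,0,0.1],"rotation": [0,0,0]},{"fingers": 1,"linear": [0.25,0,0.1],"rotation": [0,0,0]},{"fingers": 1,"linear": [0.2,0,0.1],"rotation": [0,0,0]},{"fingers": 1,"linear": [0,0,0.05],"rotation": [0,0,0]},{"fingers": 1,"linear": [0,0,0],"rotation": [0,0,0]}])

```text
clock: 6.87
position: [551.8, 62.5, 188.3]
tcp_rot: [-0.0, 0.988, 0.152, -0.0]
wrist_force: [0.2, 0.4, -0.5]
gripper_width: -0.001
finger_force: 0.0
```

Call:
move_arm(increments=[{"fingers": 1,"linear": [0,0,0.05],"rotation": [0,0,0]},{"fingers": 1,"linear": [0,0,0.05],"rotation": [0,0,0]},{"fingers": 1,"linear": [0,0,0.03],"rotation": [0,0,0]},{"fingers": 1,"linear": [0,0,0],"rotation": [0,0,0]}])

```text
clock: 7.2
position: [552.1, 62.4, 186.4]
tcp_rot: [0.0, 0.988, 0.152, 0.001]
wrist_force: [-0.6, -0.7, 7.8]
gripper_width: 0.003
finger_force: 3.7
```

Call:
move_arm(increments=[{"fingers": 1,"linear": [0,0,0.03],"rotation": [0,0,0]},{"fingers": 1,"linear": [0,0,0.03],"rotation": [0,0,0]},{"fingers": 1,"linear": [0,0,0.03],"rotation": [0,0,0]},{"fingers": 1,"linear": [0,0,0.03],"rotation": [0,0,0]},{"fingers": 1,"linear": [0,0,0],"rotation": [0,0,0]}])

```text
clock: 7.62
position: [553.0, 62.6, 183.9]
tcp_rot: [0.0, 0.988, 0.152, 0.003]
wrist_force: [1.5, 2.3, 11.9]
gripper_width: 0.001
finger_force: 6.0
```

Call:
move_arm(increments=[{"fingers": 1,"linear": [0,0,0.04],"rotation": [0,0,0]},{"fingers": 1,"linear": [0,0,0.04],"rotation": [0,0,0]},{"fingers": 1,"linear": [0,0,0.04],"rotation": [0,0,0]},{"fingers": 1,"linear": [0,0,0.04],"rotation": [0,0,0]},{"fingers": 1,"linear": [0,0,0],"rotation": [0,0,0]}])

```text
clock: 8.03
position: [551.9, 62.4, 177.2]
tcp_rot: [0.0, 0.988, 0.152, 0.001]
wrist_force: [-0.1, 0.8, 0.6]
gripper_width: 0.0
finger_force: 0.1
```

It snapped. Now I build up the holding force.

Call:
move_arm(increments=[{"fingers": 1,"linear": [0,0,0.04],"rotation": [0,0,0]},{"fingers": 1,"linear": [0,0,0.04],"rotation": [0,0,0]},{"fingers": 1,"linear": [0,0,0.03],"rotation": [0,0,0]},{"fingers": 1,"linear": [0,0,0],"rotation": [0,0,0]},{"fingers": 1,"linear": [0,0,0],"rotation": [0,0,0]}])

```text
clock: 8.45
position: [551.8, 62.3, 176.1]
tcp_rot: [0.0, 0.988, 0.152, 0.001]
wrist_force: [-8.0, -0.2, 21.5]
gripper_width: 0.001
finger_force: 11.0
```

Call:
move_arm(increments=[{"fingers": 1,"linear": [0,0,0],"rotation": [0,0,0]},{"fingers": 1,"linear": [0,0,0],"rotation": [0,0,0]},{"fingers": 1,"linear": [0,0,0],"rotation": [0,0,0]},{"fingers": 1,"linear": [0,0,0],"rotation": [0,0,0]},{"fingers": 1,"linear": [0,0,0],"rotation": [0,0,0]},{"fingers": 1,"linear": [0,0,0],"rotation": [0,0,0]}])

```text
clock: 8.95
position: [551.8, 62.3, 176.1]
tcp_rot: [0.0, 0.988, 0.152, 0.001]
wrist_force: [-6.3, 0.3, 22.2]
gripper_width: -0.0
finger_force: 11.0
```

```bash
python3 look.py pics/side3.png
```

```text
[[-84.07889316  -0.8355624  176.12237564]] [-7.89231537 -0.24386395 21.67862268] 10.99205692531541
top orange 32 [[-134.2, 6.1, 167.7], [-130.8, 17.9, 176.0], [-121.7, 26.2, 440.0]]
top blue 12236 [[-107.5, -161.5, 152.6], [25.7, -4.9, 157.6], [113.6, 161.9, 162.9]]
side orange 636 [[-132.9, -26.3, 158.9], [-108.5, 13.4, 176.9], [-70.8, 27.8, 179.4]]
side blue 13331 [[-111.8, -148.8, 148.5], [5.6, 60.7, 159.1], [110.2, 169.5, 162.1]]
```

View pics/side3.png

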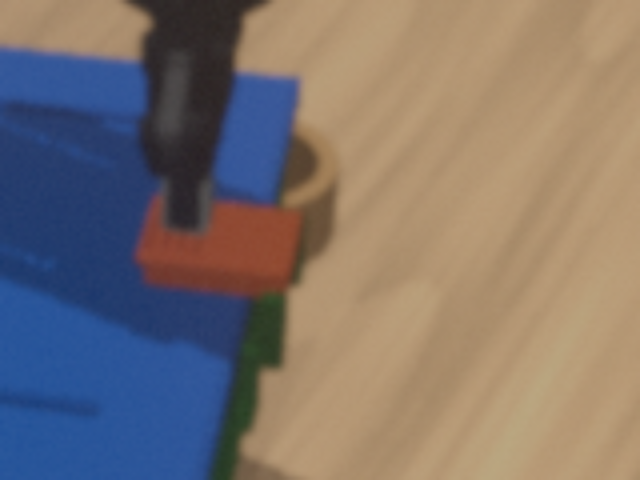

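The latch lies flat with the fingertip on its pad at (185,225) and the lid is shut; the fingers press with about 22 N.

```bash
python3 -c "
from station import robot
print(robot.sign_off())"
```

```text
the job is handed in; nothing more can be done
None
```

The lid is shut, the latch snapped home and lies flat, and the fingers were still pressing it with about 22 N when I handed the job in; no verdict came back, and I did not re-measure the tape, carton or lantern, though the arm stayed clear of them.

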